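Empty spent plotter blades into the blade bin

ROBOT

A 7-joint arm with a two-finger parallel gripper is mounted at the origin on the work surface. World frame = base frame: x ahead of the robot, y to its left, z up, the work surface at z = 0. Lengths are in m, angles in degrees, forces in N, time in s.
With the tool pointing down it reaches from about 0.425 to 0.875 m from the base axis. Payload 4.7 kg.
Tool frame: the origin (TCP) lies midway between the tips of the shut fingers; the grasp point (between the pads) lies env.grip_point_offset behind it (env.grip_point_offset is the distance from the TCP to the grasp point, in m); z points along the fingers, y is the line along which they close (so a half turn about z gives the same grasp; the last joint's range is limited). The gripper opens to 87 mm and grips with 3 to 60 N. Pads are 19 mm wide; open, the fingers measure 117 mm over their backs; the gripper's body (75 mm by 190 mm) begins 51 mm behind the grasp point.
Start: joints at [73.001, 18.392, -4.016, 83.108, 1.295, 78.541, -3.26], TCP at [0.199, -0.619, 0.223] pointing down, gripper open.
Joint ranges: [-163.93, 163.93], [-17.29, 119.83], [-79.2, 71.16], [3.27, 140.29], [-89.18, 269.18], [5.43, 117.66], [-154.24, 154.24]. Speed limits (degrees/s): [147.25, 147.25, 180, 180, 180, 180, 180].

INTERFACE

Orientations are given as [roll, pitch, yaw] about the fixed x, y, z axes, in that order (R = Rz(yaw) Ry(pitch) Rx(roll)).
In Python, from cell import env gives the robot as it stands.
- The arm moves only by the shell command python3 -m creep 'ROWS' [FORCE]. ROWS is a JSON object of lists of equal length, an entry for each row: "translation": the shift along the tool's x, y, z in units of 0.08 m (1.0 is 0.08 m), a list of three; "turn": the turn, a rotation vector about the tool's x, y, z in units of 180 degrees (1.0 is 180 degrees), a list of three; "grip": the opening, from 0 (shut) to 1 (fully open). In form: {"translation": [[x, y, z], ...], "turn": [[ax, ay, az], ...], "grip": [grip, ...]}. A call has 1 to 5 rows; each row shifts and turns the commanded pose from where the row before left it, along the tool's axes as they then stand; what a row does not reach is not made up. A row lasts 1/8 s, in which the tool goes at most 62.5 mm and 10.7 degrees, less where a joint would pass 70% of its speed; a pose out of reach is approached as far as the arm can. A call with a number of a shift or a turn outside -1 to 1 is refused whole. A call with a gripper value outside its range is refused whole. The fingers move at their own pace and stop on an object; FORCE is the grip in N (left out, the last holds). Time passes only in rows, so rows that do not move let the fingers close. It gives the time, the measured TCP pose, the force, the opening and the grip force at its end, in the units of the state.
- env.get_obs(): the state, without advancing time (a new reading comes with each control period).
- env.read_camera(name): name is "scene" or "top" or "wrist"; returns a dict with "frame" (384x512x3 uint8, red, green, blue), "z_map" (384x512 float32, m along the optical axis (not along the pixel's ray), 0 where there is no reading), "K" (3x3 intrinsics, pixels), "D" ([k1, k2, p1, p2, k3] as OpenCV has them; the pictures are not rectified), "rvec" (rotation vector, rad) and "tvec" (3), from world to camera coordinates, as OpenCV has them. Camera axes: x right, y down, z forward; pixel columns grow to the right and rows downward; lengths in m; the calibration is good to about 2 mm. A picture is of the moment at which its call begins.
- env.sign_off(): hands the job in; it is judged then, once.
The state is a dict: "time_s": time; "qpos": joint angles; "joint_velocities": joint speeds; "effort": joint torques, N m; "tool_pos": TCP position; "tool_rot": TCP orientation; "force": force on the tool from outside, world axes, zero at the start; "wrist_torque": the same for the moment, N m; "grip_width": finger opening in m; "grasp_force": force on a finger pad.
Only numpy, scipy, OpenCV 4.12 (cv2) and the standard library are available. Lean on these libraries where they do the work, as an engineer would, in place of code of your own. Each camera call takes 0.05 s, during which the arm holds its last target. There are 200 camera calls.

TASK

Pick up the red scoop by its handle, push the red flap of the yellow blade bin open with the scoop's front lip and tip both spent black blade holders through into the bin. Then stand the red scoop back upright on the table, let go of it and leave the flap closed; leave the white scoop with the new green holders alone.

Things in the scene. Friction and masses are not known exactly. Their poses are not given: they have to be found in the camera images.
- red_scoop_grip (a point): Middle of the red scoop's black handle, a bar 100 mm long (x), 18 mm wide (y), 22 mm high, 18 mm clear of the table; this point is 29 mm above the scoop's underside. Axes as the scoop's: z up, -x towards the lip, +x along the handle, which points away from the robot to within 20 degrees. The bar reaches 43 mm beyond this point; the tray's back wall is 57 mm before it. Scoop 140 g.
- red_scoop_lip (a point): Middle of the red scoop's front lip edge, 10 mm above its underside, 164 mm from the grip along -x; axes the same. The open-fronted tray: floor 63 by 62 mm, back and side walls 40 mm high; the lip, 62 mm wide and 46 mm long, slopes up at 10 degrees to this edge. The holders stay put up to about 25 degrees of tilt and slide out over the lip when it is tipped down 45 to 65 degrees.
- bin: Fixed yellow blade bin 140 mm (x) by 130 mm (y) by 130 mm high; origin at the centre of its underside, z up. In its top, centred, is a mouth 90 mm (x) by 100 mm (y) filled by the red flap, level with the top (130 mm up). Its +x side, where the flap is hinged, faces away from the robot to within 20 degrees.
- flap (a joint): Angle of the bin's one-way flap (rad): 0 closed, level; grows as its free edge sinks into the bin; stop at 1.1. Hinge along y at the mouth's +x edge (45 mm from the centre), so pressed it slopes down towards the bin's -x side. Plate 87 mm long; a spring closes it: 2 to 3 N at 60 mm from the hinge opens it 0.5 to 0.7 rad; the steeper, the better parts slide off it. The holders alone do not open it.
- spent_a_center (a point): Centre of one spent blade holder: black block 30 mm long (y), 14 mm wide, 10 mm high, with a brass band, 18 g. It starts lying in the red scoop.
- spent_b_center (a point): Centre of the other spent blade holder, the same.
- white_scoop_grip (a point): Same point of the white scoop, same shape as the red one, which holds two new green blade holders. A bystander: must stay where it is.
Not all that is in view belongs to the job. Of the things that look like the part that bears red_scoop_grip, the middle-sized one is meant.

How it is judged:
By the outcome, as a careful person would: the job done as asked, in the order asked, and still so for the second after the job is handed in, with the robot touching nothing.
It also fails if it takes over 51 s, if anything falls off the work surface, if the arm or the gripper's body presses on something with over 40 N, if the wrist force passes 120 N, or if a joint passes its speed limit or range.

## Working session

There is one attempt and no reset: what is moved stays moved. The work goes in short steps, Python scripts to look and compute and a shell command to move; the robot and the scene stay as the last step left them, time stands still between calls to the robot, and variables do not carry over. Pictures are saved under pics/ and viewed, at most 10 in all, crops included, and the job is handed in when it is done.

```bash
ls; mkdir -p pics; cat > h.py <<'E'
import numpy as np, cv2, json
from cell import env
def cam(n):
    c=env.read_camera(n); c['R']=cv2.Rodrigues(np.array(c['rvec'],float))[0]; c['t']=np.array(c['tvec'],float).ravel(); return c
def save(c,p): cv2.imwrite(p,c['frame'][:,:,::-1])
def cloud(c):
    h,w=c['z_map'].shape
    uv=np.stack(np.meshgrid(np.arange(w),np.arange(h)),-1).reshape(-1,1,2).astype(np.float64)
    n=cv2.undistortPoints(uv,np.array(c['K'],float),np.array(c['D'],float)).reshape(-1,2)
    z=c['z_map'].reshape(-1,1)
    P=np.hstack([n*z,z]); W=(P-c['t'])@c['R']
    W[z[:,0]==0]=np.nan
    return W.reshape(h,w,3)
E
python3 - <<'E'
from h import *
for n in('scene','top'):
    c=cam(n); save(c,f'pics/{n}0.png'); print(n,c['K'],c['D'],-c['R'].T@c['t'])
    np.save(f'pics/{n}0.npy',cloud(c))
o=env.get_obs();print(o,env.grip_point_offset)
E
```

```text
pics
scene [[349.98968722   0.         254.73074122]
 [  0.         349.98968722 194.22278671]
 [  0.           0.           1.        ]] [-0.02548059  0.          0.          0.          0.        ] [0.8888963  0.4455571  0.77778841]
top [[430.53930232   0.         252.12122851]
 [  0.         430.53930232 191.76240579]
 [  0.           0.           1.        ]] [0.03823377 0.         0.         0.         0.        ] [0.28126773 0.03158862 1.14460793]
{'time_s': 0.1, 'qpos': array([73.00094724, 18.43441348, -4.0160993 , 83.16790572,  1.29627927,
       78.54325545, -3.25991807]), 'joint_velocities': array([-0.00922449, -0.16868191, -0.0119188 , -0.29562687,  0.12342617,
       -0.01713587,  0.02371969]), 'effort': array([-8.78549781e-04, -4.92569268e+01, -4.06051520e-01, -3.13397348e+01,
       -6.41083787e-02,  3.94472305e-02,  9.78119397e-05]), 'tool_pos': array([ 0.19857088, -0.61839022,  0.22157557]), 'tool_rot': array([-1.79899735e+02,  6.67482068e-03,  1.78095290e+01]), 'force': array([0.19851978, 0.02732736, 0.69641396]), 'wrist_torque': array([ 0.04082663, -0.02424062, -0.00587418]), 'grasp_force': 0.0, 'grip_width': 0.08677082523503918} 0.0187
```

View pics/scene0.png

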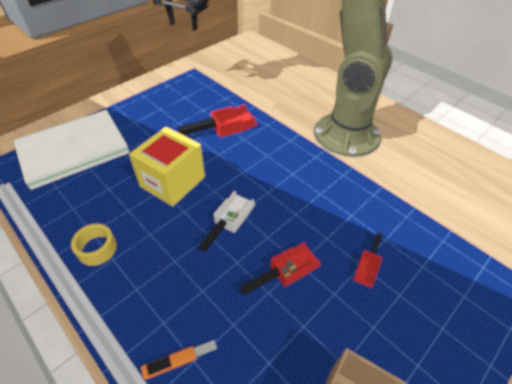

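View pics/top0.png

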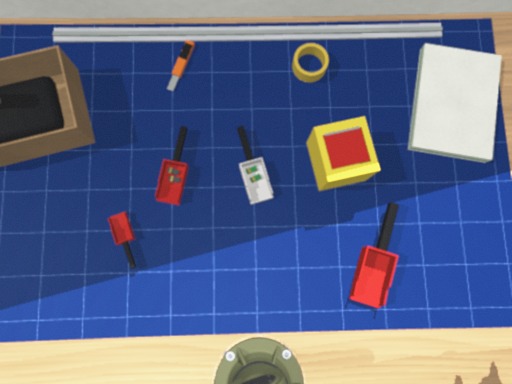

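Scene: three red scoops. Top-view candidates: small (121,228), medium with two dark holders (172,182), large and empty (374,277). The medium one fits the description. The bin's flap is at top-view (349,149) and the white scoop with green holders at (256,178).

```bash
python3 - <<'E'
from h import *
W=np.load('pics/top0.npy'); im=cv2.imread('pics/top0.png'); hsv=cv2.cvtColor(im,cv2.COLOR_BGR2HSV)
cv2.imwrite('pics/crop0.png',cv2.resize(im[110:290,90:400],None,fx=2.5,fy=2.5,interpolation=cv2.INTER_CUBIC))
H,S,V=[hsv[...,i].astype(int) for i in range(3)]
red=((H<8)|(H>172))&(S>150)&(V>70)
yel=(H>22)&(H<35)&(S>120)&(V>120)
def rep(name,m,zlo,zhi,box):
    mm=np.zeros_like(m); x0,y0,x1,y1=box; mm[y0:y1,x0:x1]=m[y0:y1,x0:x1]
    P=W[mm&np.isfinite(W[...,2])]; P=P[(P[:,2]>zlo)&(P[:,2]<zhi)]
    r=cv2.minAreaRect((P[:,:2]*1000).astype(np.float32)); print(name,len(P),'zmed',np.median(P[:,2]),r,cv2.boxPoints(r).round().tolist())
rep('tray',red,0,.1,(145,150,200,215))
dark=(V<60)
rep('handle',dark,0.02,.1,(165,115,200,162))
rep('flap',red,.1,.2,(310,120,385,180))
rep('bintop',yel|red,.115,.2,(295,105,390,200))
white=(S<60)&(V>140)
rep('white',white,0.0,.1,(230,145,285,215))
rep('whandle',dark,0.02,.1,(225,115,260,162))
rep('bigtray',red,0,.1,(340,230,410,320))
rep('smalltray',red,0,.1,(100,200,140,250))
P=W[W[...,2]<.01]; print(np.median(P[:,2]))
E
```

```text
tray 865 zmed 0.00792885592397255 ((512.3494262695312, 216.36697387695312), (63.42858123779297, 109.60686492919922), 77.50323486328125) [[452.0, 197.0], [559.0, 174.0], [573.0, 235.0], [466.0, 259.0]]
handle 223 zmed 0.03978976021876938 ((611.2894287109375, 192.3557586669922), (16.900390625, 92.95722198486328), 76.42835998535156) [[564.0, 195.0], [654.0, 173.0], [658.0, 190.0], [568.0, 211.0]]
flap 1223 zmed 0.1302354821467898 ((564.990478515625, -226.16265869140625), (82.64671325683594, 93.99393463134766), 11.642626762390137) [[515.0, -188.0], [534.0, -281.0], [615.0, -264.0], [596.0, -172.0]]
bintop 2785 zmed 0.13015097530959038 ((564.6327514648438, -226.30294799804688), (140.50157165527344, 130.69662475585938), 11.865447044372559) [[482.0, -177.0], [509.0, -305.0], [647.0, -276.0], [620.0, -148.0]]
white 928 zmed 0.007177245981262654 ((515.4285888671875, -7.459037780761719), (118.94163513183594, 68.24502563476562), 14.506782531738281) [[449.0, 11.0], [466.0, -55.0], [582.0, -26.0], [564.0, 40.0]]
whandle 196 zmed 0.03988754303656203 ((609.8626708984375, 20.79593276977539), (91.7955093383789, 15.543998718261719), 15.058060646057129) [[564.0, 16.0], [568.0, 1.0], [656.0, 25.0], [652.0, 40.0]]
bigtray 1978 zmed 0.009639092469003435 ((253.30906677246094, -303.8998718261719), (93.69782257080078, 144.7474365234375), 71.28942108154297) [[170.0, -325.0], [307.0, -371.0], [337.0, -283.0], [200.0, -236.0]]
smalltray 495 zmed 0.0053278169016748225 ((394.227783203125, 347.135986328125), (77.9133071899414, 44.628135681152344), 19.43069839477539) [[350.0, 355.0], [365.0, 313.0], [438.0, 339.0], [424.0, 381.0]]
0.0006655867320676233
```

View pics/crop0.png

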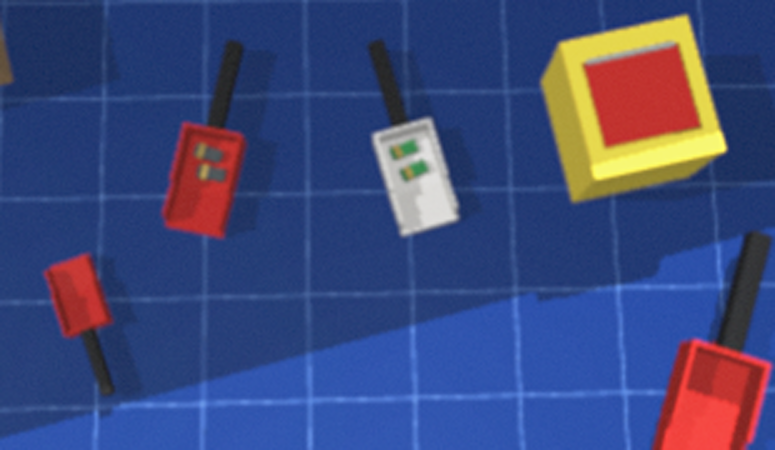

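The crop shows the medium red scoop at crop (205,160), holding both dark, brass-banded holders with its handle pointing away, so the choice is confirmed. Next I'll write a planning helper that only prints rows.

```bash
cat >> h.py <<'E'
from scipy.spatial.transform import Rotation as Ro, Slerp
def plan(targets, start=None, d=2):
    """targets: list of (pos, R(Rotation), nrows). Prints suggested rounded rows from start (or measured) pose."""
    if start is None:
        o=env.get_obs(); start=(np.array(o['tool_pos']),Ro.from_euler('xyz',o['tool_rot'],degrees=True))
    p,R=start
    for tp,tR,n in targets:
        p0,R0=p,R; sl=Slerp([0,1],Ro.concatenate([R0,tR])); rows=[]
        for k in range(1,n+1):
            gp=p0+(np.array(tp)-p0)*k/n; gR=sl(k/n)
            t=np.round(R.inv().apply(gp-p)/.08,d); r=np.round((R.inv()*gR).as_rotvec()/np.pi,3)
            p=p+R.apply(t*.08); R=R*Ro.from_rotvec(r*np.pi); rows.append((t.tolist(),r.tolist()))
        print('T',[a for a,b in rows]); print('R',[b for a,b in rows])
    return p,R
def st():
    o=env.get_obs(); print(o['time_s'],np.round(o['tool_pos'],4),np.round(o['tool_rot'],1),'F',np.round(o['force'],1),'w',round(o['grip_width'],4),'g',round(o['grasp_force'],1),'q',np.round(o['qpos'],0))
YS=-13.; YB=11.9
def tool(yaw,tilt=0): # tilt>0: lip down
    return Ro.from_euler('z',yaw,degrees=True)*Ro.from_euler('y',-tilt,degrees=True)*Ro.from_euler('x',180,degrees=True)
E
python3 - <<'E'
from h import *
s=plan([([.5,-.3,.22],tool(5),9),([.5955,.196,.12],tool(YS),10),([.5955,.196,.0103],tool(YS),4)])
E
```

```text
T [[0.53, -0.29, 0.0], [0.53, -0.31, 0.01], [0.52, -0.32, -0.0], [0.51, -0.33, 0.0], [0.5, -0.35, 0.0], [0.49, -0.35, 0.01], [0.49, -0.37, -0.0], [0.47, -0.38, 0.0], [0.47, -0.39, 0.0]]
R [[-0.0, 0.0, 0.008], [-0.0, 0.0, 0.008], [-0.0, 0.0, 0.008], [-0.0, 0.0, 0.008], [-0.0, 0.0, 0.008], [-0.0, 0.0, 0.007], [-0.0, 0.0, 0.008], [-0.0, 0.0, 0.008], [-0.001, 0.0, 0.008]]
T [[0.17, -0.61, 0.12], [0.16, -0.61, 0.13], [0.13, -0.62, 0.12], [0.12, -0.62, 0.13], [0.09, -0.62, 0.12], [0.08, -0.63, 0.13], [0.06, -0.63, 0.12], [0.03, -0.63, 0.13], [0.02, -0.63, 0.12], [-0.0, -0.64, 0.12]]
R [[0.0, 0.0, 0.01], [0.0, 0.0, 0.01], [0.0, 0.0, 0.01], [0.0, 0.0, 0.01], [0.0, 0.0, 0.01], [0.0, 0.0, 0.01], [0.0, 0.0, 0.01], [0.0, 0.0, 0.01], [0.0, 0.0, 0.01], [0.0, 0.0, 0.01]]
T [[-0.0, 0.0, 0.34], [-0.0, 0.0, 0.35], [-0.0, 0.0, 0.34], [-0.0, 0.0, 0.35]]
R [[0.0, -0.0, 0.0], [0.0, -0.0, 0.0], [0.0, -0.0, 0.0], [0.0, -0.0, 0.0]]
```

```bash
python3 -m creep '{"translation":[[0.53,-0.29,0],[0.53,-0.31,0],[0.52,-0.32,0],[0.51,-0.33,0],[0.5,-0.35,0]],"turn":[[0,0,0.008],[0,0,0.008],[0,0,0.008],[0,0,0.008],[0,0,0.008]],"grip":[1,1,1,1,1]}'
python3 -m creep '{"translation":[[0.49,-0.35,0],[0.49,-0.37,0],[0.47,-0.38,0],[0.47,-0.39,0]],"turn":[[0,0,0.008],[0,0,0.008],[0,0,0.008],[0,0,0.008]],"grip":[1,1,1,1]}'
python3 -m creep '{"translation":[[0.17,-0.61,0],[0.16,-0.61,0],[0.13,-0.62,0],[0.12,-0.62,0],[0.09,-0.62,0.2]],"turn":[[0,0,0.01],[0,0,0.01],[0,0,0.01],[0,0,0.01],[0,0,0.01]],"grip":[1,1,1,1,1]}'
python3 -m creep '{"translation":[[0.08,-0.63,0.2],[0.06,-0.63,0.2],[0.03,-0.63,0.2],[0.02,-0.63,0.2],[0,-0.64,0.2]],"turn":[[0,0,0.01],[0,0,0.01],[0,0,0.01],[0,0,0.01],[0,0,0.01]],"grip":[1,1,1,1,1]}'
python3 -c "
from h import *
st(); c=cam('wrist'); save(c,'pics/w0.png')
plan([([.5955,.196,.0103],tool(YS),5)])"
```

```text
time_s: 0.72
tool_pos: [0.3669, -0.4402, 0.2222]
tool_rot: [-180.0, 0.0, 10.6]
force: [1.6, -0.7, -0.2]
grip_width: 0.0869
grasp_force: 0.0
time_s: 1.23
tool_pos: [0.5012, -0.2999, 0.2222]
tool_rot: [-180.0, 0.0, 4.8]
force: [0.0, -0.0, 0.3]
grip_width: 0.0871
grasp_force: 0.0
time_s: 1.85
tool_pos: [0.5497, -0.0519, 0.2073]
tool_rot: [180.0, -0.1, -4.2]
force: [-0.0, -0.1, -0.7]
grip_width: 0.0871
grasp_force: 0.0
time_s: 2.48
tool_pos: [0.5981, 0.1963, 0.1255]
tool_rot: [180.0, 0.0, -13.2]
force: [0.9, -0.3, 0.1]
grip_width: 0.0867
grasp_force: 0.0
2.475 [0.5981 0.1963 0.1255] [180.    0.  -13.2] F [ 0.9 -0.3  0.1] w 0.0867 g 0.0 q [   7.   23.  -34.   92.   14.   69. -134.]
T [[0.01, 0.03, 0.28], [0.0, 0.02, 0.28], [0.01, 0.03, 0.29], [0.0, 0.02, 0.28], [0.01, 0.03, 0.28]]
R [[-0.0, 0.0, 0.0], [-0.001, 0.001, 0.0], [-0.0, -0.0, 0.001], [-0.0, 0.0, -0.0], [-0.001, 0.0, 0.0]]
```

View pics/w0.png

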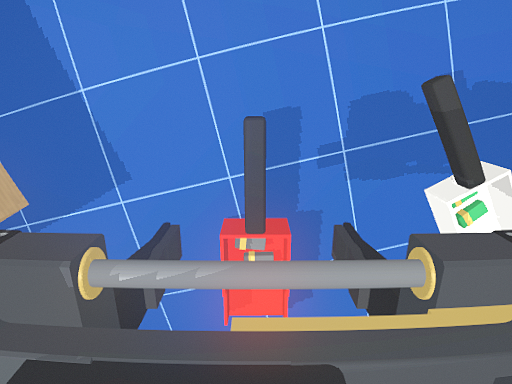

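The wrist view shows the red handle centred (col 255) and aligned between the fingers, with the holders in the tray at (250,245).

```bash
python3 -m creep '{"translation":[[0,0,0]],"turn":[[0,0,0]],"grip":[1]}'; python3 -c "
from h import *
st()
plan([([.5955,.196,.0103],tool(YS),4)])"
```

```text
time_s: 2.65
tool_pos: [0.5966, 0.1977, 0.1251]
tool_rot: [180.0, 0.2, -12.9]
force: [0.8, -1.3, 0.1]
grip_width: 0.0872
grasp_force: 0.0
2.65 [0.5966 0.1977 0.1251] [180.    0.2 -12.9] F [ 0.8 -1.3  0.1] w 0.0872 g 0.0 q [   7.   23.  -34.   92.   14.   69. -133.]
T [[-0.0, 0.01, 0.36], [-0.0, 0.0, 0.36], [-0.0, 0.01, 0.36], [-0.01, 0.0, 0.36]]
R [[0.0, 0.0, 0.0], [0.0, 0.0, 0.0], [0.0, 0.001, 0.0], [0.0, -0.0, 0.001]]
```

```bash
python3 -m creep '{"translation":[[0,0.01,0.36],[0,0,0.36],[0,0.01,0.36],[0,0,0.35],[0,0,0]],"turn":[[0,0,0],[0,0,0],[0,0,0],[0,0,0],[0,0,0]],"grip":[1,1,1,1,1]}'
python3 -m creep '{"translation":[[0,0,0],[0,0,0],[0,0,0],[0,0,0],[0,0,0]],"turn":[[0,0,0],[0,0,0],[0,0,0],[0,0,0],[0,0,0]],"grip":[0,0,0,0,0]}' 58
python3 -m creep '{"translation":[[0,0,0],[0,0,0]],"turn":[[0,0,0],[0,0,0]],"grip":[0,0]}'
python3 -c "
from h import *
st()"
```

```text
time_s: 3.28
tool_pos: [0.5962, 0.1906, 0.01]
tool_rot: [179.8, 0.2, -13.3]
force: [-0.7, -0.3, 0.1]
grip_width: 0.0873
grasp_force: 0.0
time_s: 3.9
tool_pos: [0.5978, 0.1937, 0.0123]
tool_rot: [180.0, -0.0, -13.1]
force: [-0.5, -0.1, 0.4]
grip_width: 0.0452
grasp_force: 0.0
time_s: 4.15
tool_pos: [0.5977, 0.1937, 0.0121]
tool_rot: [180.0, 0.0, -13.1]
force: [0.6, -0.6, 0.1]
grip_width: 0.0252
grasp_force: 0.2
4.15 [0.5977 0.1937 0.0121] [180.    0.  -13.1] F [ 0.6 -0.6  0.1] w 0.0252 g 0.2 q [   5.   30.  -32.   97.   18.   58. -136.]
```

```bash
python3 -m creep '{"translation":[[0,0,0],[0,0,0],[0,0,0],[0,0,0]],"turn":[[0,0,0],[0,0,0],[0,0,0],[0,0,0]],"grip":[0,0,0,0]}' 58
python3 -c "
from h import *
st()"
python3 -m creep '{"translation":[[0,0,-0.1],[0,0,-0.3],[0,0,-0.4],[0,0,-0.4],[0,0,-0.4]],"turn":[[0,0,0],[0,0,0],[0,0,0],[0,0,0],[0,0,0]],"grip":[0,0,0,0,0]}'
python3 -m creep '{"translation":[[0,0,-0.4],[0,0,-0.3],[0,0,-0.1],[0,0,0]],"turn":[[0,0,0],[0,0,0],[0,0,0],[0,0,0]],"grip":[0,0,0,0]}'
python3 -c "
from h import *
st(); c=cam('scene'); save(c,'pics/s1.png');np.save('pics/s1.npy',cloud(c))
W=np.load('pics/s1.npy'); hsv=cv2.cvtColor(c['frame'],cv2.COLOR_RGB2HSV).astype(int)
m=((hsv[...,0]<8)|(hsv[...,0]>172))&(hsv[...,1]>150)&(W[...,2]>.1)&(W[...,1]>0)
P=W[m]; o=env.get_obs(); g=np.array(o['tool_pos']); R=Ro.from_euler('xyz',o['tool_rot'],degrees=True)
Q=R.inv().apply(P-g); print(len(P),np.nanpercentile(Q,[1,50,99],axis=0).round(3))
v,uu=np.where(m);print(uu.min(),uu.max(),v.min(),v.max())
im=c['frame'][max(0,v.min()-90):v.max()+70,max(0,uu.min()-90):uu.max()+90,::-1]; cv2.imwrite('pics/s1c.png',cv2.resize(im,None,fx=2,fy=2))
"
```

```text
time_s: 4.65
tool_pos: [0.5977, 0.1938, 0.0121]
tool_rot: [-180.0, 0.0, -13.1]
force: [-0.5, 0.8, -0.6]
grip_width: 0.0174
grasp_force: 57.4
4.65 [0.5977 0.1938 0.0121] [-180.     0.   -13.1] F [-0.5  0.8 -0.6] w 0.0174 g 57.4 q [   5.   30.  -32.   97.   18.   58. -136.]
time_s: 5.28
tool_pos: [0.5975, 0.1934, 0.1414]
tool_rot: [180.0, -0.0, -13.1]
force: [0.1, 0.2, -1.6]
grip_width: 0.0178
grasp_force: 57.4
time_s: 5.78
tool_pos: [0.5976, 0.1936, 0.2041]
tool_rot: [180.0, -0.0, -13.2]
force: [1.2, -0.3, -2.5]
grip_width: 0.0176
grasp_force: 57.4
5.775 [0.5976 0.1936 0.2041] [180.   -0.  -13.2] F [ 1.2 -0.3 -2.5] w 0.0176 g 57.4 q [   8.   20.  -35.   87.   11.   77. -132.]
660 [[-0.141 -0.051 -0.15 ]
 [-0.117  0.004  0.003]
 [-0.02   0.026  0.01 ]]
250 333 115 226
```

View pics/s1c.png

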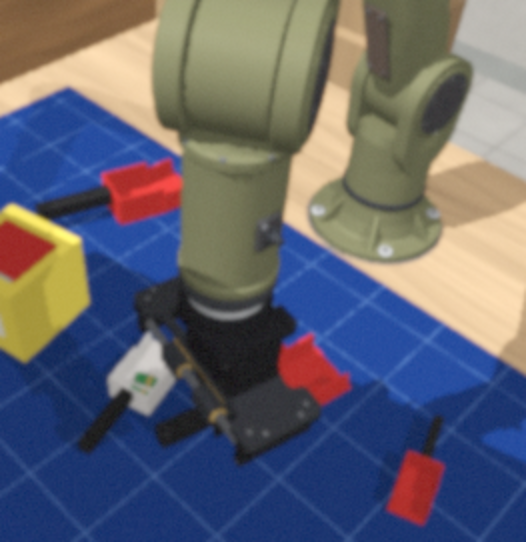

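The scoop is lifted level, with the tray at the expected offset from the tool; the bin sits clear to the left. Now carry it over the bin.

```bash
cat >> h.py <<'E'
LIP=np.array([-.143,0,.002]); BC=np.array([.565,-.226])
def over(lx,lz,tilt,ly=0,yaw=YB):
    R=tool(yaw,tilt); a=np.radians(YB); c,s=np.cos(a),np.sin(a)
    L=np.array([BC[0]+c*lx-s*ly,BC[1]+s*lx+c*ly,lz]); return L-R.apply(LIP),R
def clear(lx,lz,t): # underside clearance to hinge rim (.045,.13)
    x,z=lx,lz; a=np.radians(t-10); x2,z2=x+.046*np.cos(a),z+.046*np.sin(a); b=np.radians(t)
    d=(.13-z2)*np.cos(b)-(.045-x2)*np.sin(b); return -d-.002
E
python3 - <<'E'
from h import *
for a in [(-.015,.118,22),(-.012,.105,35),(-.008,.09,45),(-.006,.08,54),(-.005,.074,60)]: print(a,round(clear(*a),4), 'phi',np.arctan2(.13-a[1],.045-a[0]).round(2),over(*a)[0].round(3))
p,R=over(-.015,.19,0); print(p)
s=plan([(p,R,15)]); p,R=over(-.015,.145,20); plan([(p,R,5)],s)
E
```

```text
(-0.015, 0.118, 22) 0.0014 phi 0.2 [ 0.679 -0.202  0.173]
(-0.012, 0.105, 35) 0.0022 phi 0.41 [ 0.667 -0.205  0.189]
(-0.008, 0.09, 45) -0.0008 phi 0.65 [ 0.655 -0.207  0.193]
(-0.006, 0.08, 54) 0.0019 phi 0.78 [ 0.64  -0.21   0.197]
(-0.005, 0.074, 60) 0.0053 phi 0.84 [ 0.628 -0.213  0.199]
[ 0.69024915 -0.19960586  0.192     ]
T [[0.15, 0.3, 0.01], [0.14, 0.31, 0.01], [0.13, 0.31, 0.01], [0.13, 0.31, 0.01], [0.11, 0.32, 0.01], [0.11, 0.32, 0.01], [0.09, 0.32, 0.01], [0.09, 0.32, 0.01], [0.07, 0.33, 0.0], [0.07, 0.33, 0.01], [0.06, 0.33, 0.01], [0.04, 0.34, 0.01], [0.04, 0.33, 0.01], [0.03, 0.34, 0.01], [0.02, 0.33, 0.01]]
R [[0.0, 0.0, -0.009], [0.0, 0.0, -0.01], [0.0, 0.0, -0.009], [0.0, 0.0, -0.009], [0.0, 0.0, -0.009], [0.0, 0.0, -0.01], [0.0, 0.0, -0.009], [0.0, 0.0, -0.009], [0.0, 0.0, -0.01], [0.0, 0.0, -0.009], [0.0, 0.0, -0.009], [0.0, 0.0, -0.009], [0.0, 0.0, -0.01], [0.0, 0.0, -0.009], [0.0, 0.0, -0.009]]
T [[-0.02, 0.0, -0.01], [-0.03, 0.0, -0.01], [-0.02, 0.0, -0.01], [-0.02, 0.0, -0.02], [-0.02, 0.0, -0.01]]
R [[0.0, 0.022, -0.0], [0.0, 0.023, -0.0], [0.0, 0.022, -0.0], [0.0, 0.022, -0.0], [0.0, 0.023, -0.0]]
```

```bash
python3 -m creep '{"translation":[[0.07,0.15,0],[0.15,0.31,0],[0.15,0.31,0.01],[0.13,0.31,0.01],[0.12,0.32,0.01]],"turn":[[0,0,-0.009],[0,0,-0.01],[0,0,-0.009],[0,0,-0.009],[0,0,-0.009]],"grip":[0,0,0,0,0]}'
python3 -m creep '{"translation":[[0.11,0.32,0.01],[0.1,0.32,0.01],[0.09,0.32,0.01],[0.07,0.33,0],[0.07,0.33,0.01]],"turn":[[0,0,-0.01],[0,0,-0.009],[0,0,-0.009],[0,0,-0.01],[0,0,-0.009]],"grip":[0,0,0,0,0]}'
python3 -m creep '{"translation":[[0.06,0.33,0.01],[0.04,0.34,0.01],[0.04,0.33,0.01],[0.03,0.33,0.01],[0.02,0.25,0.01]],"turn":[[0,0,-0.009],[0,0,-0.009],[0,0,-0.01],[0,0,-0.009],[0,0,-0.009]],"grip":[0,0,0,0,0]}'
python3 -m creep '{"translation":[[0,0.15,0],[0,0,0],[0,0,0]],"turn":[[0,0,0],[0,0,0],[0,0,0]],"grip":[0,0,0]}'
python3 - <<'E'
from h import *
st()
c=cam('top'); W=cloud(c); save(c,'pics/t2.png')
hsv=cv2.cvtColor(c['frame'],cv2.COLOR_RGB2HSV).astype(int)
m=((hsv[...,0]<8)|(hsv[...,0]>172))&(hsv[...,1]>150)&(W[...,2]>.16)
P=W[m];o=env.get_obs(); R=Ro.from_euler('xyz',o['tool_rot'],degrees=True)
Q=R.inv().apply(P-o['tool_pos']); print(len(P),np.nanpercentile(Q,[1,50,99],axis=0).round(3))
p,R=over(-.022,.145,20); s=plan([(p,R,5)])
for a,n in [((-.022,.116,22),2),((-.018,.102,36),2),((-.016,.088,47),1),((-.015,.079,55),1),((-.013,.073,61),1)]:
    print(a,clear(*a)); p,R=over(*a); s=plan([(p,R,n)],s)
cv2.imwrite('pics/t2c.png',cv2.resize(c['frame'][70:250,240:450,::-1],None,fx=3,fy=3))
E
```

```text
time_s: 6.45
tool_pos: [0.6276, 0.074, 0.1998]
tool_rot: [180.0, 0.2, -4.8]
force: [0.1, -0.1, -2.6]
grip_width: 0.0174
grasp_force: 57.4
time_s: 7.08
tool_pos: [0.6596, -0.0564, 0.1966]
tool_rot: [-180.0, 0.2, 3.6]
force: [-0.0, -0.0, -2.6]
grip_width: 0.0173
grasp_force: 57.4
time_s: 7.7
tool_pos: [0.6893, -0.1809, 0.1922]
tool_rot: [-179.9, 0.2, 11.9]
force: [0.7, -0.0, -1.8]
grip_width: 0.0175
grasp_force: 57.4
time_s: 8.07
tool_pos: [0.6925, -0.1895, 0.1943]
tool_rot: [-179.9, 0.0, 11.9]
force: [0.7, 1.2, -1.7]
grip_width: 0.0176
grasp_force: 57.4
8.075 [ 0.6925 -0.1895  0.1943] [-179.9    0.    11.9] F [ 0.7  1.2 -1.7] w 0.0176 g 57.4 q [ 33.  30. -29.  73.  14.  80. -74.]
1308 [[-0.366 -0.151 -0.421]
 [-0.093  0.003  0.003]
 [-0.038  0.028  0.012]]
T [[-0.05, 0.02, -0.0], [-0.05, 0.03, -0.01], [-0.05, 0.02, -0.01], [-0.05, 0.03, -0.01], [-0.05, 0.02, -0.02]]
R [[-0.0, 0.022, 0.0], [-0.0, 0.022, 0.0], [-0.0, 0.023, 0.0], [-0.0, 0.022, 0.0], [-0.0, 0.022, 0.0]]
(-0.022, 0.116, 22) 0.002130251622252279
T [[-0.06, -0.0, 0.14], [-0.07, -0.0, 0.13]]
R [[-0.0, 0.006, 0.0], [-0.0, 0.005, 0.0]]
(-0.018, 0.102, 36) 0.004390178879248475
T [[-0.04, -0.0, -0.12], [-0.02, -0.0, -0.13]]
R [[-0.0, 0.039, 0.0], [-0.0, 0.039, 0.0]]
(-0.016, 0.088, 47) 0.005980828503465657
T [[-0.12, -0.0, -0.19]]
R [[-0.0, 0.061, 0.0]]
(-0.015, 0.079, 55) 0.009908908230757352
T [[-0.1, -0.0, -0.16]]
R [[-0.0, 0.045, 0.0]]
(-0.013, 0.073, 61) 0.013105978487364936
T [[-0.06, -0.0, -0.12]]
R [[-0.0, 0.033, -0.0]]
```

View pics/t2c.png

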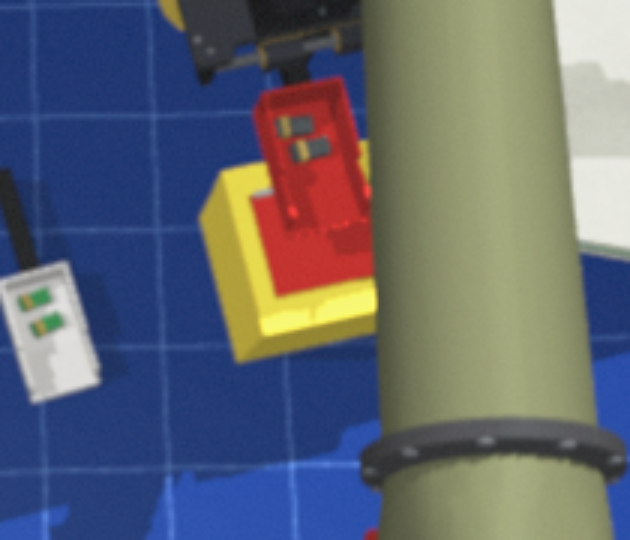

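The scoop is over the flap with both holders still in the tray (crop (295,125) and (312,150)). Next: pre-tilt to 20°, then press and check.

```bash
python3 -m creep '{"translation":[[-0.05,0.02,0],[-0.05,0.03,-0.01],[-0.05,0.02,-0.01],[-0.05,0.03,-0.01],[-0.05,0.02,-0.02]],"turn":[[0,0.022,0],[0,0.022,0],[0,0.023,0],[0,0.022,0],[0,0.022,0]],"grip":[0,0,0,0,0]}'
python3 -m creep '{"translation":[[0,0,0],[0,0,0]],"turn":[[0,0,0],[0,0,0]],"grip":[0,0]}'
python3 - <<'E'
from h import *
st();print(over(-.022,.145,20)[0])
s=None
for a,n in [((-.022,.116,22),3),((-.018,.102,36),2),((-.016,.086,47),1),((-.015,.077,55),1),((-.013,.070,61),1)]:
    p,R=over(*a); s=plan([(p,R,n)],s)
E
```

```text
time_s: 8.75
tool_pos: [0.6742, -0.2035, 0.1961]
tool_rot: [180.0, -20.1, 12.0]
force: [0.0, -0.6, -1.5]
grip_width: 0.0178
grasp_force: 57.4
time_s: 9.0
tool_pos: [0.675, -0.2038, 0.1963]
tool_rot: [180.0, -20.0, 11.9]
force: [0.6, -0.5, -1.1]
grip_width: 0.0175
grasp_force: 57.4
9.0 [ 0.675  -0.2038  0.1963] [180.  -20.   11.9] F [ 0.6 -0.5 -1.1] w 0.0175 g 57.4 q [ 49.  17. -34.  94.  -0.  55. -61.]
[ 0.67429163 -0.20296864  0.19578827]
T [[-0.04, -0.0, 0.09], [-0.05, -0.01, 0.1], [-0.05, -0.0, 0.09]]
R [[0.0, 0.004, 0.0], [0.0, 0.004, 0.0], [0.0, 0.003, 0.0]]
T [[-0.04, -0.0, -0.13], [-0.02, -0.0, -0.12]]
R [[-0.0, 0.039, 0.0], [-0.0, 0.039, 0.0]]
T [[-0.14, -0.0, -0.17]]
R [[-0.0, 0.061, 0.0]]
T [[-0.09, -0.0, -0.16]]
R [[-0.0, 0.045, 0.0]]
T [[-0.07, -0.0, -0.12]]
R [[-0.0, 0.033, 0.0]]
```

```bash
python3 -m creep '{"translation":[[-0.04,0,0.09],[-0.05,-0.01,0.1],[-0.05,0,0.09],[0,0,0]],"turn":[[0,0.004,0],[0,0.004,0],[0,0.003,0],[0,0,0]],"grip":[0,0,0,0]}'
python3 - <<'E'
from h import *
st();print(over(-.022,.116,22)[0])
c=cam('scene'); save(c,'pics/s3.png'); cv2.imwrite('pics/s3c.png',cv2.resize(c['frame'][80:230,80:280,::-1],None,fx=3,fy=3))
E
```

```text
time_s: 9.5
tool_pos: [0.6716, -0.2044, 0.1704]
tool_rot: [-180.0, -21.9, 11.8]
force: [-1.3, 0.3, 3.0]
grip_width: 0.0178
grasp_force: 57.4
9.5 [ 0.6716 -0.2044  0.1704] [-180.   -21.9   11.8] F [-1.3  0.3  3. ] w 0.0178 g 57.4 q [ 50.  17. -35.  97.  -2.  50. -59.]
[ 0.67247755 -0.20335093  0.17142311]
```

View pics/s3c.png

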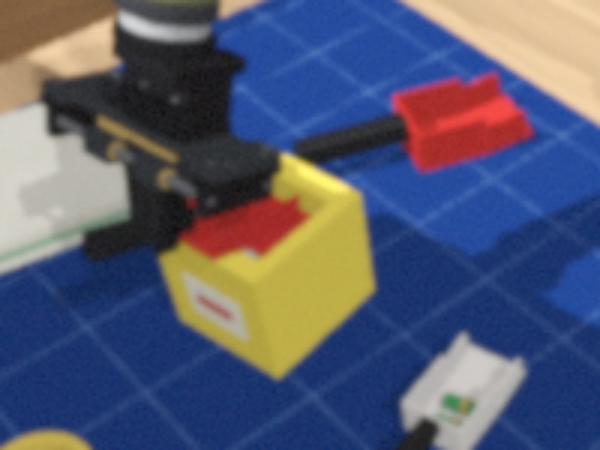

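The flap is being pressed: the lip is at the mouth (crop (245,220)) and the force rose about 4.5 N. Now tip.

```bash
python3 -m creep '{"translation":[[-0.04,0,-0.13],[-0.02,0,-0.12],[-0.14,0,-0.17],[-0.09,0,-0.16],[-0.07,0,-0.12]],"turn":[[0,0.039,0],[0,0.039,0],[0,0.061,0],[0,0.045,0],[0,0.033,0]],"grip":[0,0,0,0,0]}'
python3 -m creep '{"translation":[[0,0,0],[0,0,0],[0,0,0],[0,0,0]],"turn":[[0,0,0],[0,0,0],[0,0,0],[0,0,0]],"grip":[0,0,0,0]}'
python3 - <<'E'
from h import *
st();print(over(-.013,.07,61)[0])
a=cam('scene')['frame'][60:230,90:270]; b=cam('top')['frame'][80:250,260:440]
cv2.imwrite('pics/s4.png',np.hstack([cv2.resize(a,(400,400)),cv2.resize(b,(400,400))])[:,:,::-1])
E
```

```text
time_s: 10.18
tool_pos: [0.6298, -0.2057, 0.1946]
tool_rot: [-178.3, -53.6, 11.8]
force: [-1.4, 2.6, 0.3]
grip_width: 0.0176
grasp_force: 57.9
time_s: 10.68
tool_pos: [0.6309, -0.204, 0.1944]
tool_rot: [-178.1, -53.4, 11.8]
force: [-1.3, -1.2, -0.7]
grip_width: 0.0175
grasp_force: 57.9
10.675 [ 0.6309 -0.204   0.1944] [-178.1  -53.4   11.8] F [-1.3 -1.2 -0.7] w 0.0175 g 57.9 q [ 84.   7. -50. 121. -69.  36.  11.]
[ 0.61840559 -0.21474568  0.19604024]
```

View pics/s4.png

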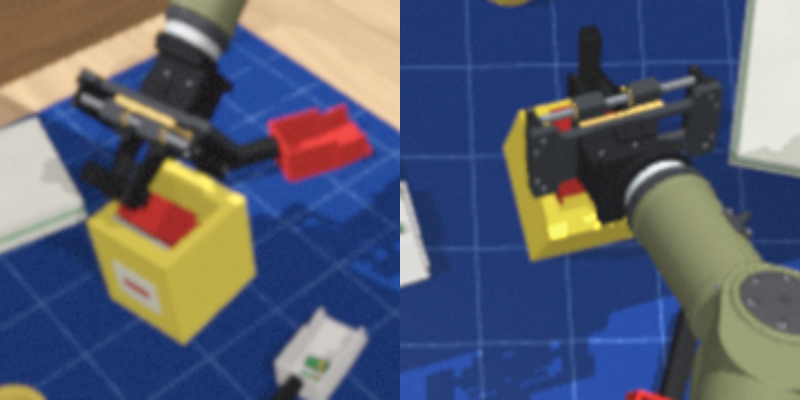

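```bash
python3 - <<'E'
from h import *
o=env.get_obs(); R=Ro.from_euler('xyz',o['tool_rot'],degrees=True); L=o['tool_pos']+R.apply(LIP)
d=L[:2]-BC; a=np.radians(YB); print('lip in bin',d@[np.cos(a),np.sin(a)],d@[-np.sin(a),np.cos(a)],L[2])
s=plan([(*over(-.013,.076,58,),3)])
E
```

```text
lip in bin -0.014659077129915331 0.008214704100967356 0.0783007434866127
T [[-0.01, 0.03, -0.04], [-0.0, 0.03, -0.03], [-0.01, 0.04, -0.04]]
R [[-0.003, 0.008, -0.0], [-0.004, 0.009, -0.001], [-0.003, 0.008, 0.0]]
```

```bash
python3 -m creep '{"translation":[[-0.01,0.03,-0.04],[0,0.03,-0.03],[-0.01,0.04,-0.04],[0,0,0],[0,0,0]],"turn":[[-0.003,0.008,0],[-0.004,0.009,0],[-0.003,0.008,0],[0,0,0],[0,0,0]],"grip":[0,0,0,0,0]}'
python3 - <<'E'
from h import *
st()
c=cam('wrist'); save(c,'pics/w5.png')
def m(p):
    h=cv2.cvtColor(cv2.imread(p),cv2.COLOR_BGR2HSV).astype(int); return ((h[...,0]<8)|(h[...,0]>172))&(h[...,1]>130)&(h[...,2]>50)
for p in('pics/w0.png','pics/w5.png'):
    r=m(p); print(p,[(y,int(r[y,200:310].sum()),(200+np.where(r[y,200:310])[0])[[0,-1]].tolist() if r[y,200:310].any() else 0) for y in range(212,262,4)])
t=cam('top');W=cloud(t); h=cv2.cvtColor(t['frame'],cv2.COLOR_RGB2HSV).astype(int)
cv2.imwrite('pics/w5c.png',np.hstack([cv2.imread('pics/w5.png')[150:384,130:390],cv2.imread('pics/w0.png')[150:384,130:390]]))
E
```

```text
time_s: 11.4
tool_pos: [0.6241, -0.2136, 0.1973]
tool_rot: [-179.7, -57.9, 11.5]
force: [-2.5, 0.4, -0.2]
grip_width: 0.0177
grasp_force: 57.9
11.4 [ 0.6241 -0.2136  0.1973] [-179.7  -57.9   11.5] F [-2.5  0.4 -0.2] w 0.0177 g 57.9 q [ 87.   6. -50. 125. -80.  37.  23.]
pics/w0.png [(212, 0, 0), (216, 0, 0), (220, 43, [224, 286]), (224, 45, [223, 287]), (228, 47, [222, 288]), (232, 50, [221, 289]), (236, 71, [220, 290]), (240, 40, [220, 290]), (244, 40, [220, 290]), (248, 45, [220, 290]), (252, 41, [221, 289]), (256, 39, [221, 289]), (260, 34, [221, 289])]
pics/w5.png [(212, 0, 0), (216, 0, 0), (220, 0, 0), (224, 0, 0), (228, 0, 0), (232, 0, 0), (236, 0, 0), (240, 0, 0), (244, 0, 0), (248, 0, 0), (252, 0, 0), (256, 0, 0), (260, 0, 0)]
```

View pics/w5.png

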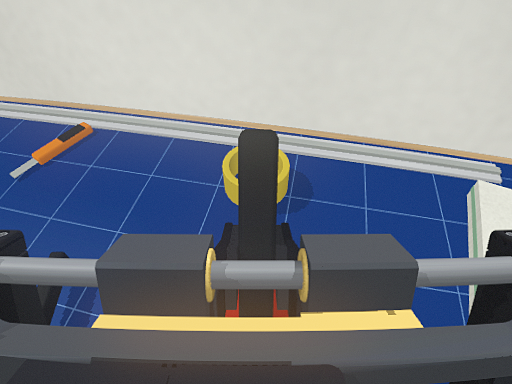

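The wrist view shows the handle held centrally (258,190); the tray is hidden from it. I'll shake briefly, withdraw upward, level the scoop and inspect from above.

```bash
python3 -m creep '{"translation":[[0.05,0,-0.05],[-0.05,0,0.05],[0.05,0,-0.05],[-0.05,0,0.05],[0,0,0]],"turn":[[0,0,0],[0,0,0],[0,0,0],[0,0,0],[0,0,0]],"grip":[0,0,0,0,0]}'
python3 - <<'E'
from h import *
st()
s=plan([(*over(-.013,.14,56),4),(*over(-.013,.20,45),4),(*over(-.013,.22,0),9)])
E
```

```text
time_s: 12.12
tool_pos: [0.624, -0.2142, 0.1972]
tool_rot: [-179.7, -57.9, 11.4]
force: [-0.9, -0.7, 0.5]
grip_width: 0.0177
grasp_force: 57.9
12.125 [ 0.624  -0.2142  0.1972] [-179.7  -57.9   11.4] F [-0.9 -0.7  0.5] w 0.0177 g 57.9 q [ 87.   6. -50. 125. -80.  37.  23.]
T [[0.17, -0.0, -0.09], [0.18, -0.0, -0.09], [0.17, -0.01, -0.09], [0.17, 0.0, -0.1]]
R [[0.0, -0.003, -0.0], [0.0, -0.002, -0.001], [0.0, -0.003, -0.0], [0.0, -0.003, -0.0]]
T [[0.15, 0.0, -0.02], [0.15, 0.0, -0.03], [0.14, 0.0, -0.03], [0.15, 0.0, -0.04]]
R [[0.0, -0.015, -0.0], [0.0, -0.015, -0.0], [0.0, -0.016, -0.0], [0.0, -0.015, -0.0]]
T [[-0.04, 0.0, 0.12], [-0.02, 0.0, 0.13], [-0.02, 0.0, 0.12], [-0.0, 0.0, 0.13], [0.0, 0.0, 0.13], [0.02, 0.0, 0.12], [0.03, 0.0, 0.13], [0.04, 0.0, 0.12], [0.05, 0.0, 0.11]]
R [[0.0, -0.028, -0.0], [0.0, -0.028, -0.0], [0.0, -0.027, -0.0], [0.0, -0.028, -0.0], [-0.0, -0.028, -0.0], [-0.0, -0.028, -0.0], [-0.0, -0.027, -0.0], [-0.0, -0.028, -0.0], [-0.0, -0.028, -0.0]]
```

```bash
python3 -m creep '{"translation":[[0.17,0,-0.09],[0.18,0,-0.09],[0.17,-0.01,-0.09],[0.17,0,-0.1]],"turn":[[0,-0.003,0],[0,-0.002,0],[0,-0.003,0],[0,-0.003,0]],"grip":[0,0,0,0]}'
python3 -m creep '{"translation":[[0.15,0,-0.02],[0.15,0,-0.03],[0.14,0,-0.03],[0.15,0,-0.04]],"turn":[[0,-0.015,0],[0,-0.015,0],[0,-0.016,0],[0,-0.015,0]],"grip":[0,0,0,0]}'
python3 -m creep '{"translation":[[-0.04,0,0.12],[-0.02,0,0.13],[-0.02,0,0.12],[0,0,0.13],[0,0,0.13]],"turn":[[0,-0.028,0],[0,-0.028,0],[0,-0.027,0],[0,-0.028,0],[0,-0.028,0]],"grip":[0,0,0,0,0]}'
python3 -m creep '{"translation":[[0.02,0,0.12],[0.03,0,0.13],[0.04,0,0.12],[0.05,0,0.11],[0,0,0]],"turn":[[0,-0.028,0],[0,-0.028,0],[0,-0.027,0],[0,-0.028,0],[0,0,0]],"grip":[0,0,0,0,0]}'
python3 - <<'E'
from h import *
st(); print(over(-.013,.22,0)[0])
c=cam('top'); W=cloud(c); save(c,'pics/t6.png'); f=c['frame']
def holders(f,z,lo,hi,reg):
    h=cv2.cvtColor(f,cv2.COLOR_RGB2HSV).astype(int); x0,y0,x1,y1=reg
    m=(h[...,1]<110)&(h[...,2]<150)&(h[...,2]>40)&(z>lo)&(z<hi); m[:, :x0]=0;m[:,x1:]=0;m[:y0]=0;m[y1:]=0
    n,l,s,cc=cv2.connectedComponentsWithStats(m.astype(np.uint8)); return [(s[i].tolist(),cc[i].round().tolist()) for i in range(1,n) if s[i][4]>15]
print('before',holders(cv2.imread('pics/t2.png')[:,:,::-1].copy(),W[...,2]*0+.2,0,1,(315,95,365,150)))
print('now',holders(f,W[...,2],.13,.3,(310,80,370,160)))
h=cv2.cvtColor(f,cv2.COLOR_RGB2HSV).astype(int); m=((h[...,0]<8)|(h[...,0]>172))&(h[...,1]>150)
q=m&(W[...,2]>.18); print('tray px',q.sum(),np.argwhere(q).min(0),np.argwhere(q).max(0))
q=m&(W[...,2]>.05)&(W[...,2]<.16)&(W[...,0]>.45); P=W[q]; print('flap px',q.sum(),np.percentile(P[:,2],[2,50,98]))
s=cam('scene')['frame']
cv2.imwrite('pics/f6.png',np.hstack([cv2.resize(s[60:230,90:270],(400,400)),cv2.resize(f[70:220,270:420],(400,400))])[:,:,::-1])
E
```

```text
time_s: 12.62
tool_pos: [0.6286, -0.2119, 0.2599]
tool_rot: [-179.6, -55.9, 11.5]
force: [-0.5, -0.4, -1.9]
grip_width: 0.0174
grasp_force: 57.9
time_s: 13.12
tool_pos: [0.6498, -0.2074, 0.3026]
tool_rot: [-179.7, -44.8, 11.6]
force: [0.3, 1.1, -1.2]
grip_width: 0.0175
grasp_force: 57.9
time_s: 13.75
tool_pos: [0.673, -0.2032, 0.2566]
tool_rot: [-179.7, -19.7, 11.6]
force: [-1.4, 1.5, -1.5]
grip_width: 0.0174
grasp_force: 57.9
time_s: 14.38
tool_pos: [0.6928, -0.1967, 0.2195]
tool_rot: [-179.6, 0.2, 11.9]
force: [-0.2, 0.0, -1.5]
grip_width: 0.0172
grasp_force: 57.9
14.375 [ 0.6928 -0.1967  0.2195] [-179.6    0.2   11.9] F [-0.2  0.  -1.5] w 0.0172 g 57.9 q [ 42.  34. -44.  70.  22.  85. -77.]
[ 0.69220617 -0.19919346  0.222     ]
before [([360, 95, 5, 54, 114], [363.0, 114.0]), ([336, 109, 8, 6, 45], [340.0, 111.0]), ([342, 116, 8, 7, 44], [346.0, 119.0]), ([337, 118, 4, 6, 17], [338.0, 121.0])]
now []
tray px 1573 [ 91 330] [279 392]
flap px 927 [0.12664175 0.13015967 0.13417374]
```

View pics/f6.png

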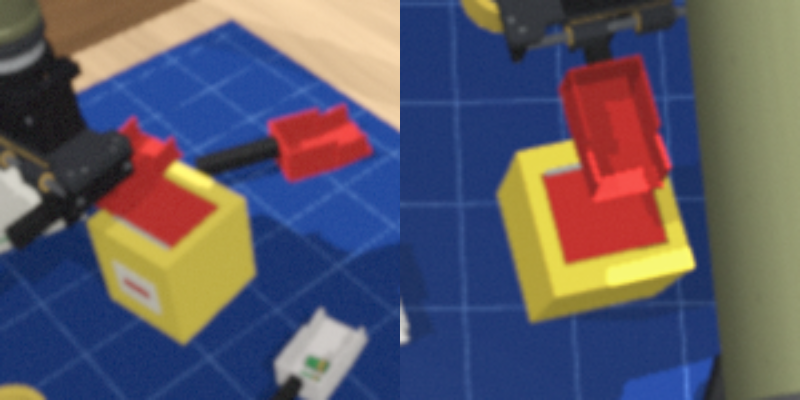

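The tray is empty (right, (615,120)), the flap is closed and clear, and the bin is undisturbed. Next: return the scoop to its old spot, checking first whether it pitched in the grip.

```bash
python3 - <<'E'
from h import *
c=cam('top'); W=cloud(c); o=env.get_obs(); R=Ro.from_euler('xyz',o['tool_rot'],degrees=True)
h=cv2.cvtColor(c['frame'],cv2.COLOR_RGB2HSV).astype(int); m=((h[...,0]<8)|(h[...,0]>172))&(h[...,1]>150)&(W[...,2]>.17)
Q=R.inv().apply(W[m]-o['tool_pos'])
for a,b in((-.097,-.085),(-.085,-.07),(-.07,-.055),(-.055,-.042),(-.12,-.1),(-.14,-.12)):
    k=(Q[:,0]>a)&(Q[:,0]<b)&(abs(Q[:,1])<.022); print(a,b,k.sum(),np.median(Q[k,2]).round(4))
print(np.percentile(Q[abs(Q[:,1])<.04,:2],[1,99],axis=0))
s=plan([([.63,.1,.21],tool(-5),11),([.5977,.1937,.10],tool(-13.1),4),([.5977,.1937,.0135],tool(-13.1),5)])
E
```

```text
-0.097 -0.085 93 0.0094
-0.085 -0.07 108 0.0096
-0.07 -0.055 108 0.0095
-0.055 -0.042 95 0.0095
-0.12 -0.1 154 0.007
-0.14 -0.12 156 0.0035
[[-0.1420877  -0.03304638]
 [-0.03742761  0.02797718]]
T [[0.0, -0.35, 0.02], [-0.01, -0.34, 0.01], [-0.02, -0.35, 0.02], [-0.02, -0.35, 0.01], [-0.04, -0.34, 0.02], [-0.05, -0.35, 0.01], [-0.05, -0.34, 0.02], [-0.06, -0.34, 0.01], [-0.08, -0.34, 0.01], [-0.08, -0.34, 0.02], [-0.09, -0.34, 0.01]]
R [[-0.0, 0.0, 0.008], [-0.0, 0.0, 0.009], [-0.0, 0.0, 0.008], [-0.0, 0.0, 0.009], [-0.0, 0.0, 0.008], [-0.001, 0.0, 0.009], [0.0, 0.0, 0.008], [0.0, 0.0, 0.008], [0.0, 0.0, 0.009], [0.0, 0.0, 0.008], [0.0, 0.0, 0.009]]
T [[-0.13, -0.28, 0.34], [-0.13, -0.28, 0.35], [-0.15, -0.27, 0.34], [-0.15, -0.27, 0.35]]
R [[0.0, 0.0, 0.011], [0.0, 0.0, 0.011], [0.0, 0.0, 0.012], [0.0, 0.0, 0.011]]
T [[-0.0, -0.0, 0.22], [-0.0, -0.0, 0.21], [-0.0, -0.0, 0.22], [-0.0, -0.0, 0.21], [-0.0, -0.0, 0.22]]
R [[0.0, 0.0, -0.0], [0.0, 0.0, -0.0], [0.0, 0.0, -0.0], [0.0, 0.0, -0.0], [0.0, 0.0, -0.0]]
```

No slip: the floor is level in the tool frame. Carrying it back.

```bash
python3 -m creep '{"translation":[[0,-0.35,0.02],[-0.01,-0.34,0.01],[-0.02,-0.35,0.02],[-0.02,-0.35,0.01],[-0.04,-0.34,0.02]],"turn":[[0,0,0.008],[0,0,0.009],[0,0,0.008],[0,0,0.009],[0,0,0.008]],"grip":[0,0,0,0,0]}'
python3 -m creep '{"translation":[[-0.05,-0.35,0.01],[-0.05,-0.34,0.02],[-0.06,-0.34,0.01],[-0.08,-0.34,0.01],[-0.08,-0.34,0.02]],"turn":[[0,0,0.009],[0,0,0.008],[0,0,0.008],[0,0,0.009],[0,0,0.008]],"grip":[0,0,0,0,0]}'
python3 -m creep '{"translation":[[-0.09,-0.34,0.01],[-0.13,-0.28,0.34],[-0.13,-0.28,0.35],[-0.15,-0.27,0.34],[-0.15,-0.27,0.35]],"turn":[[0,0,0.009],[0,0,0.011],[0,0,0.011],[0,0,0.012],[0,0,0.011]],"grip":[0,0,0,0,0]}'
python3 -m creep '{"translation":[[0,0,0],[0,0,0]],"turn":[[0,0,0],[0,0,0]],"grip":[0,0]}'
python3 -c "
from h import *
st(); plan([([.5977,.1937,.0135],tool(-13.1),5)])"
```

```text
time_s: 15.15
tool_pos: [0.6633, -0.0638, 0.2176]
tool_rot: [-179.9, -0.0, 4.0]
force: [-0.1, -0.5, -1.2]
grip_width: 0.0173
grasp_force: 57.9
time_s: 15.78
tool_pos: [0.6352, 0.0724, 0.2123]
tool_rot: [-179.9, -0.0, -3.6]
force: [-0.3, 0.1, -0.6]
grip_width: 0.0174
grasp_force: 57.9
time_s: 16.4
tool_pos: [0.5979, 0.1933, 0.1008]
tool_rot: [-179.9, -0.0, -13.3]
force: [1.1, -0.5, -1.3]
grip_width: 0.0176
grasp_force: 57.9
time_s: 16.65
tool_pos: [0.5991, 0.1925, 0.1018]
tool_rot: [-179.9, -0.0, -13.2]
force: [-0.4, -0.5, -1.3]
grip_width: 0.0177
grasp_force: 57.9
16.65 [0.5991 0.1925 0.1018] [-179.9   -0.   -13.2] F [-0.4 -0.5 -1.3] w 0.0177 g 57.9 q [  15.   27.  -46.   93.   21.   68. -138.]
T [[-0.0, -0.0, 0.22], [-0.01, -0.0, 0.22], [-0.0, -0.01, 0.22], [-0.01, 0.0, 0.22], [-0.0, 0.0, 0.22]]
R [[-0.0, -0.0, -0.0], [-0.0, -0.0, -0.0], [-0.0, -0.0, -0.0], [-0.001, -0.0, -0.0], [0.0, -0.0, -0.001]]
```

```bash
python3 -m creep '{"translation":[[0,0,0.28],[0,0,0.28],[0,0,0.28],[0,0,0.2],[0,0,0.05]],"turn":[[0,0,0],[0,0,0],[0,0,0],[0,0,0],[0,0,0]],"grip":[0,0,0,0,0]}'
python3 -m creep '{"translation":[[0,0,0.01],[0,0,0],[0,0,0]],"turn":[[0,0,0],[0,0,0],[0,0,0]],"grip":[0,0,0]}'
python3 -c "
from h import *
st()"
```

```text
time_s: 17.27
tool_pos: [0.5965, 0.1941, 0.0114]
tool_rot: [-180.0, 0.3, -13.1]
force: [-3.5, -2.3, 5.1]
grip_width: 0.0172
grasp_force: 57.9
time_s: 17.65
tool_pos: [0.5984, 0.1947, 0.013]
tool_rot: [-179.8, 0.0, -13.1]
force: [0.1, 0.5, -1.1]
grip_width: 0.0177
grasp_force: 57.9
17.65 [0.5984 0.1947 0.013 ] [-179.8    0.   -13.1] F [ 0.1  0.5 -1.1] w 0.0177 g 57.9 q [  13.   33.  -43.   97.   25.   60. -141.]
```

Nearly touching; down 1 mm more, then release and retreat.

```bash
python3 -m creep '{"translation":[[0,0,0.012],[0,0,0],[0,0,0]],"turn":[[0,0,0],[0,0,0],[0,0,0]],"grip":[0,0,0]}'
python3 -m creep '{"translation":[[0,0,0],[0,0,0],[0,0,0],[0,0,0],[0,0,0]],"turn":[[0,0,0],[0,0,0],[0,0,0],[0,0,0],[0,0,0]],"grip":[0.3,0.6,0.8,0.8,0.8]}'
python3 -m creep '{"translation":[[0,0,0],[0,0,0],[0,0,0],[0,0,-0.1],[0,0,-0.3]],"turn":[[0,0,0],[0,0,0],[0,0,0],[0,0,0],[0,0,0]],"grip":[0.8,0.8,0.8,0.8,0.8]}'
python3 -m creep '{"translation":[[0,0,-0.5],[0,0,-0.5],[0,0,-0.5],[0,0,-0.5],[0,0,0]],"turn":[[0,0,0],[0,0,0],[0,0,0],[0,0,0],[0,0,0]],"grip":[0.8,0.8,0.8,0.8,0.8]}'
python3 - <<'E'
from h import *
st()
c=cam('scene'); W=cloud(c); h=cv2.cvtColor(c['frame'],cv2.COLOR_RGB2HSV).astype(int); m=((h[...,0]<8)|(h[...,0]>172))&(h[...,1]>150)
for n,q in(('scoop',m&(W[...,1]>.12)&(W[...,1]<.28)&(W[...,0]>.4)),('flap',m&(W[...,2]>.05)&(W[...,0]>.48))):
    P=W[q]; P=P[np.isfinite(P[:,0])]; print(n,len(P),np.percentile(P,[2,50,98],axis=0).round(3).tolist())
c=cam('top'); W=cloud(c); h=cv2.cvtColor(c['frame'],cv2.COLOR_RGB2HSV).astype(int); wh=(h[...,1]<60)&(h[...,2]>140)
q=np.zeros_like(wh); q[145:215,230:285]=1; P=W[wh&q&(W[...,2]<.1)]; print('white',cv2.minAreaRect((P[:,:2]*1000).astype(np.float32)))
d=(h[...,2]<60)&(W[...,2]>.02)&(W[...,2]<.06)&(W[...,0]>.55)&(W[...,1]>.1)&(W[...,1]<.28);P=W[d]; print('handle',len(P),np.median(P,axis=0).round(3) if len(P) else 0)
E
```

```text
time_s: 18.02
tool_pos: [0.5983, 0.1946, 0.0118]
tool_rot: [-179.8, 0.1, -13.1]
force: [1.2, 0.0, 0.6]
grip_width: 0.0172
grasp_force: 57.9
time_s: 18.65
tool_pos: [0.5978, 0.1945, 0.0113]
tool_rot: [-179.9, 0.1, -13.1]
force: [-0.6, 0.5, -0.2]
grip_width: 0.058
grasp_force: 0.0
time_s: 19.27
tool_pos: [0.5969, 0.194, 0.0429]
tool_rot: [-179.9, 0.2, -13.1]
force: [0.6, 0.1, 1.2]
grip_width: 0.0699
grasp_force: 0.0
time_s: 19.9
tool_pos: [0.5999, 0.1954, 0.208]
tool_rot: [-179.7, -0.3, -13.1]
force: [0.2, 0.3, 0.2]
grip_width: 0.0695
grasp_force: 0.0
19.9 [0.5999 0.1954 0.208 ] [-179.7   -0.3  -13.1] F [0.2 0.3 0.2] w 0.0695 g 0.0 q [  17.   23.  -48.   86.   17.   78. -136.]
scoop 1073 [[0.461, 0.179, 0.001], [0.516, 0.217, 0.009], [0.633, 0.274, 0.281]]
flap 676 [[0.526, -0.268, 0.127], [0.569, -0.22, 0.13], [0.642, 0.279, 0.283]]
white ((527.0115356445312, -34.074127197265625), (110.65607452392578, 44.635032653808594), 35.98161697387695)
handle 9 [0.899 0.181 0.021]
```

```bash
python3 - <<'E'
from h import *
a=cv2.imread('pics/scene0.png').astype(int); b=cam('scene')['frame'][:,:,::-1].astype(int)
for n,(x0,y0,x1,y1) in {'white':(195,185,260,252),'bin':(128,125,208,205),'red':(238,238,325,296)}.items():
    d=abs(a-b).max(2)[y0:y1,x0:x1]; print(n,d.mean().round(1),(d>60).mean().round(3))
E
```

```text
white 17.8 0.113
bin 11.7 0.0
red 15.8 0.066
```

```bash
python3 - <<'E'
from h import *
a=cv2.imread('pics/scene0.png')[:,:,::-1]; b=cam('scene')['frame']
for n,f in(('a',a),('b',b)):
    h=cv2.cvtColor(np.ascontiguousarray(f),cv2.COLOR_RGB2HSV).astype(int)[185:252,195:260]
    g=(h[...,0]>45)&(h[...,0]<85)&(h[...,1]>80); d=(h[...,2]<60)
    w=(h[...,1]<60)&(h[...,2]>120)
    print(n,[(k.sum(),np.argwhere(k).mean(0).round(1),np.argwhere(k).min(0),np.argwhere(k).max(0)) for k in(g,d,w)])
m=abs(a.astype(int)-b).max(2)[185:252,195:260]>60; print(np.argwhere(m).min(0),np.argwhere(m).max(0),np.argwhere(m).mean(0))
E
```

```text
a [(np.int64(16), array([28.7, 35.1]), array([27, 33]), array([30, 37])), (np.int64(260), array([50.5, 16.7]), array([36,  5]), array([65, 29])), (np.int64(934), array([25.8, 38.7]), array([ 6, 18]), array([47, 59]))]
b [(np.int64(15), array([28.6, 35.1]), array([27, 33]), array([30, 37])), (np.int64(660), array([26.5, 38.5]), array([0, 5]), array([65, 64])), (np.int64(768), array([28. , 36.4]), array([ 8, 19]), array([47, 54]))]
[ 0 35] [37 64] [11.56889764 53.21456693]
```

The green holders and the handle have not moved; the image difference is only the arm covering a corner. Handing in.

```bash
python3 -c "
from h import *
st(); print(env.sign_off())"
```

```text
20.1 [0.5974 0.1935 0.2022] [-179.9    0.2  -13.1] F [-0.2 -0.  -0.4] w 0.0694 g 0.0 q [  17.   23.  -48.   87.   17.   78. -136.]
the job is handed in; nothing more can be done
None
```

I handed the job in at 20.1 s: both spent holders left the scoop through the open flap, the flap is closed, the red scoop stands released at its original spot, and the white scoop was not moved.

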